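# Open the parts case by its notch latch

### The arm

A 6-joint arm with a two-finger parallel gripper is mounted at the origin on the work surface. World frame = base frame: x ahead of the robot, y to its left, z up, the work surface at z = 0. Lengths are in m, angles in degrees, forces in N, time in s.
With the tool pointing down it reaches from about 0.35 to 0.875 m from the base axis. Payload 4.2 kg.
Tool frame: the origin (TCP) lies midway between the tips of the shut fingers; the grasp point (between the pads) lies 19 mm behind it; z points along the fingers, y is the line along which they close (so a half turn about z gives the same grasp; the last joint's range is limited). The gripper opens to 87 mm and grips with 3 to 60 N. Pads are 19 mm wide; open, the fingers measure 117 mm over their backs; the gripper's body (75 mm by 190 mm) begins 51 mm behind the grasp point.
Start: joints at [89.187, 22.042, 0.453, 0, -68.411, -14.817], TCP at [0.168, 0.602, 0.223] pointing down, gripper open.
Joint ranges: [-179.83, 179.83], [-69.29, 118.12], [-61.27, 80.66], [-181.25, 117.63], [-171.15, -9.14], [-177.46, 177.46]. Speed limits (degrees/s): [159.86, 159.86, 180, 180, 180, 180].

### API

Orientations are given as [roll, pitch, yaw] about the fixed x, y, z axes, in that order (R = Rz(yaw) Ry(pitch) Rx(roll)).
In Python, from workcell import env gives the robot as it stands. The module is installed in compiled form; this text tells all that it offers. Calls block until the motion is done:
- env.goto(position, orientation): joint-space move of the TCP to a pose.
- env.move_straight(position, rotation=None, rate=0.15, force_limit=None): straight line of the TCP; rotation=None keeps the orientation; rate is the mean speed in m/s. With force_limit (N) it stops when the force on the tool has changed by that much, and returns True; else False.
- env.set_joints(angles): joint-space move.
- env.gripper_to(opening, grasp_force=None): opening from 0.0 (shut) to 1.0 (fully open); grasp_force is the grip in N (None keeps the last); returns when the fingers have stopped.
- env.dwell(seconds).
- env.inverse_kinematics(position, orientation): joint angles nearest the present ones, or None.
- env.read_state(): the state.
- env.grab_frame(name): name is "scene" or "top" or "wrist"; returns a dict with "image" (384x512x3 uint8, blue, green, red), "fx", "fy", "cx", "cy" (pixels), "position" and "orientation" of the camera in the world. Camera axes: x right, y up, looking along -z (the intrinsics and any distortion apply to the point x, -y, -z); pixel columns grow to the right and rows downward; lengths in m; the calibration is good to about 2 mm. A picture is of the moment at which its call begins. There is no depth.
A pose or a line that the arm cannot do raises env.Unreachable and nothing moves.
- env.close_job(): hands the job in; it is judged then, once.
Trained networks look in a picture, given as the dict that the camera call returned (one of the last four; its "shot" number tells which), for a name from the list of things; names that differ only in an ending like _2 or _b are one class to them, and where a whole thing is asked for, a point or a joint stands for the part that bears it (a point fixed in the world has none). Each returns a list of dicts, best first, with "score" (0 to 1); they miss things now and then, are a little off and sometimes report something else, mostly with a low value. They report only what shows in the picture. A call takes as long as a camera call.
- env.search_frame(picture, thing): "xyz" ([x, y, z] in m, in world coordinates, good to about 4 mm: the middle of the surface that is visible of it).
- env.trace(picture, thing): "mask" (384x512 bool, what is visible of it).
The state is a dict: "clock": time; "joint_positions": joint angles; "qvel": joint speeds; "joint_torque": joint torques, N m; "position": TCP position; "tool_rot": TCP orientation; "force": force on the tool from outside, world axes, zero at the start; "wrist_torque": the same for the moment, N m; "opening": opening from 0.0 (shut) to 1.0 (fully open); "finger_force": force on a finger pad.
Only numpy, scipy, OpenCV 4.12 (cv2) and the standard library are available. Lean on these libraries where they do the work, as an engineer would, in place of code of your own. Each camera call takes 0.05 s, during which the arm holds its last target. There are 200 camera calls.

### The job

Open the blue parts case: feel along the flat top of its front edge with a fingertip until you find the release notch, then press down inside the notch so that the latch lets go and the sprung clear lid pops up, and take the hand away clear of everything. Work gently, without leaning hard on the case, leave the lifting of the lid to its spring, and leave the other things on the bench where they are.

Things in the scene. Friction and masses are not known exactly. Their poses are not given: they have to be found in the camera images.
- case: blue plastic parts case, fixed on the bench: 205 mm in x (front to back, -105 to +100), 290 mm in y, 64 mm high. Origin: on its underside; x points from the front edge to the hinge at the back, y along the front edge (0 in the middle), z up. The front edge is a rigid flat-topped rail, x -105 to -67 mm, top at z 64 mm. A folded carrying handle lies against the front face (x to -126 mm, z 8 to 18 mm)
- case_edge (a point): middle of the rail's flat top (case x -86, y 0, z 64 mm), axes as the case's. NOT the notch: that is a cut in the rail, 50 mm along y, 33 mm deep in x (case x -105 to -72 mm), open to the front; its centre lies anywhere from y -40 to +40 mm, differs at every start and must be felt (or seen)
- latch (a joint): tilt of the latch paddle in rad. The paddle is the floor of the notch, 16 mm below the rail's top, hinged at its back: 0 at rest, 0.42 pressed to its stop (11 mm down in mid-notch, case x -88 mm), by some 3 to 8 N. It lets the lid go at about 0.2 to 0.25 (5 to 7 mm down in mid-notch) and springs back to 0 when left
- lid (a joint): opening angle of the clear lid in rad: 0 shut and latched (its top flush with the rail), about 0.40 to 0.45 sprung open (0.60 is its stop, reached only by hand), where it stays by itself with its front edge some 65 mm higher than shut. It is 160 mm deep in x, hinged along the back of the case
- reel: bystander: standing metal solder reel, diameter 56 mm, 45 mm high; origin: centre of its underside
- cutters: bystander: red-handled side cutters lying flat, 110 mm long in x, 55 mm in y, 14 mm high; origin: on the bench under it, 14 mm from the joint pin towards the handles
- driver: bystander: yellow-handled screwdriver lying along its x, 170 mm long, 26 mm high; origin: under the middle of its length
- meter: bystander: black multimeter lying on its back, 150 mm in x, 74 mm in y, 44 mm high with its dial; origin: centre of its underside
- board: bystander: green circuit board on 8 mm feet with a black knob, 90 mm in x, 60 mm in y, 26 mm high; origin: centre, on the bench
- flux: bystander: small amber jar with white cap, diameter 44 mm, 35 mm high; origin: centre of its underside

How it is judged:
By the outcome, as a careful person would: the job done as asked, in the order asked, and still so for the second after the job is handed in, with the robot touching nothing.
It also fails if it takes over 48 s, if anything falls off the work surface, if the arm or the gripper's body presses on something with over 40 N, if the wrist force passes 120 N, or if a joint passes its speed limit or range.

## Working session

There is one attempt and no reset: what is moved stays moved. The work goes in short steps, each a Python script; the robot and the scene stay as the last script left them, time stands still between calls to the robot, and variables do not carry over. Pictures are saved under pics/ and viewed, at most 10 in all, crops included, and the job is handed in when it is done.

```bash
mkdir -p pics
python3 - <<'E'
from workcell import env
import cv2,numpy as np
ims=[]
for n in("scene","top"):
    p=env.grab_frame(n); cv2.imwrite(f"pics/{n}0.png",p["image"])
    print(n,{k:p[k] for k in p if k!="image"})
    for t in("case","case_edge","latch","lid","reel","cutters","driver","meter","board","flux"):
        print(t,[(np.round(d["xyz"],3).tolist(),round(d["score"],2)) for d in env.search_frame(p,t)[:2]])
s=env.read_state();print(s["clock"],s["position"],s["tool_rot"],s["force"])
E
```

```text
scene {'fx': 473.0713523549847, 'fy': 473.0713523549847, 'cx': 259.4367814245716, 'cy': 191.15675591720245, 'position': array([1.33711673, 0.11671489, 0.90112403]), 'orientation': array([42.2910416 , -0.93495171, 96.99104609]), 'shot': 1}
case [([0.631, 0.01, 0.063], 0.95)]
case_edge [([0.633, 0.01, 0.06], 0.73), ([0.418, 0.036, 0.048], 0.41)]
latch [([0.504, -0.024, 0.046], 0.5), ([0.6, 0.24, 0.034], 0.32)]
lid [([0.62, 0.013, 0.06], 0.6)]
reel [([0.437, 0.232, 0.021], 0.72), ([0.419, 0.035, 0.046], 0.61)]
cutters [([0.43, -0.106, 0.011], 0.73), ([0.5, -0.023, 0.044], 0.51)]
driver [([0.437, 0.237, 0.023], 0.58)]
meter [([0.599, 0.24, 0.031], 0.56), ([0.576, -0.232, 0.006], 0.44)]
board [([0.572, -0.232, 0.004], 0.64), ([0.623, 0.014, 0.064], 0.31)]
flux [([0.702, -0.169, 0.031], 0.9)]
top {'fx': 469.2672928343108, 'fy': 469.2672928343108, 'cx': 249.02876074822285, 'cy': 195.8150380394784, 'position': array([0.4484543 , 0.05577599, 1.03807421]), 'orientation': array([  9.58156195,  -0.13242254, -90.0095368 ]), 'shot': 2}
case [([0.59, 0.006, 0.06], 0.79)]
case_edge [([0.59, 0.005, 0.063], 0.61)]
latch [([0.517, -0.025, 0.049], 0.55)]
lid []
reel [([0.401, 0.034, 0.045], 0.74)]
cutters [([0.447, -0.104, 0.014], 0.6), ([0.578, 0.242, 0.031], 0.55)]
driver [([0.423, 0.232, 0.02], 0.57)]
meter [([0.576, 0.242, 0.034], 0.62)]
board [([0.573, -0.232, 0.011], 0.95)]
flux [([0.694, -0.17, 0.034], 0.68)]
1.1 [0.16834413 0.60187109 0.22256961] [-1.79998491e+02 -3.14888588e-04 -1.56266492e+01] [-0.0675974   0.29966125 -0.5590846 ]
```

View pics/scene0.png

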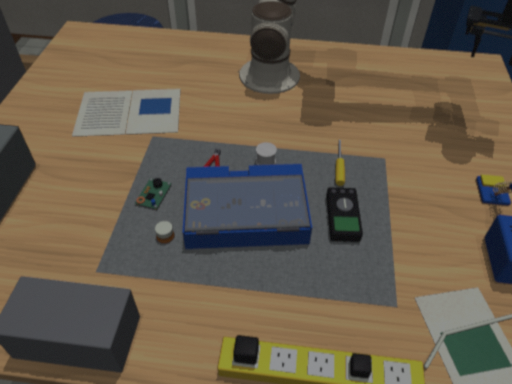

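View pics/top0.png

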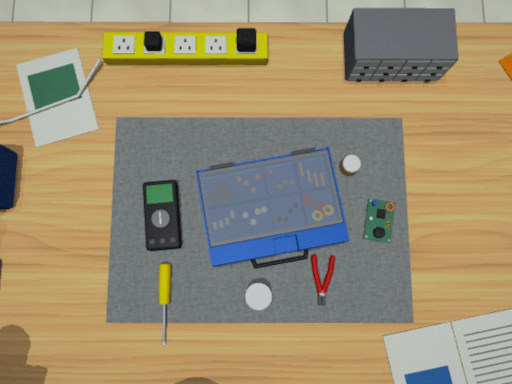

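The top view shows the case with its front rail at the bottom, from about (211,263) to (347,241). There is a cut around (286,243), and the reel stands at (259,296) in front. I'll enlarge the rail next.

```bash
cat > h.py <<'E'
import numpy as np
from scipy.spatial.transform import Rotation as R
def px2w(p,u,v,z):
    d=R.from_euler("xyz",p["orientation"],degrees=True).apply([(u-p["cx"])/p["fx"],-(v-p["cy"])/p["fy"],-1])
    o=np.array(p["position"]); return o+d*(z-o[2])/d[2]
E
python3 - <<'E'
import cv2
i=cv2.imread("pics/top0.png")[215:275,195:355]
cv2.imwrite("pics/crop1.png",cv2.resize(i,None,fx=5,fy=5,interpolation=cv2.INTER_CUBIC))
E
```

```text
(no output)
```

View pics/crop1.png

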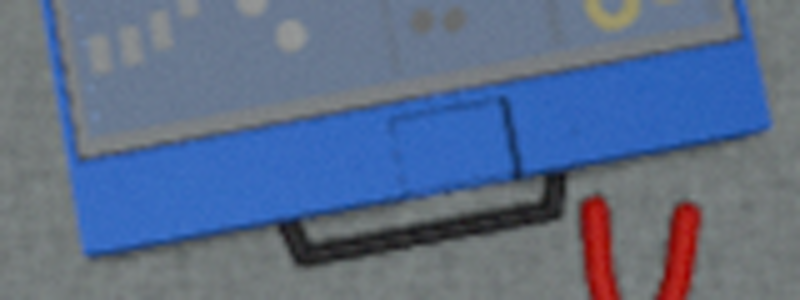

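The crop shows the rail's front corners at crop (88,255) and (770,127). The notch outline has its back corners at (392,117) and (505,97) and its front corners at (405,195) and (520,177). The folded handle lies in front of it.

Run:
```python
from workcell import env
from h import *
p=env.grab_frame("top")
f=lambda u,v:px2w(p,195+(u+.5)/5-.5,215+(v+.5)/5-.5,.064)
A,B=f(88,255),f(770,127)
ey=(A-B)[:2]; L=np.linalg.norm(ey); ey/=L; ex=np.array([ey[1],-ey[0]])
O=(A+B)[:2]/2+.105*ex
print("len",L,"yaw",np.degrees(np.arctan2(ex[1],ex[0])),"O",O)
for q in [(392,117),(505,97),(520,177),(405,195),(80,157),(742,38)]:
    d=f(*q)[:2]-O; print(q,d@ex,d@ey)
np.savez("case.npz",O=O,ex=ex,ey=ey)
yaw=np.degrees(np.arctan2(ex[1],ex[0]))
for t in(0,18):
  for s in (0,180,):
    # tool z = down, leaning; tool y along case y
    Rm=R.from_euler("z",yaw,degrees=True)*R.from_euler("y",-t,degrees=True)*R.from_euler("x",180,degrees=True)*R.from_euler("z",s,degrees=True)
    e=Rm.as_euler("xyz",degrees=True); w=O+ex*-.088
    print(t,s,e,Rm.apply([0,0,1]),env.inverse_kinematics([*w,.1],e))
```

```text
len 0.28689484399486465 yaw 10.538542209191453 O [0.59702361 0.00731448]
(392, 117) -0.07226688334467546 0.009867748675236855
(505, 97) -0.07270610309399793 -0.03787643100711902
(520, 177) -0.10624007398825464 -0.03738059349282907
(405, 195) -0.10479714467321999 0.01074779182931181
(80, 157) -0.06488856640691562 0.13987505766894628
(742, 38) -0.06665619170328248 -0.14002993317997145
0 0 [180.           0.          10.53854221] [ 2.23984113e-17 -1.20398958e-16 -1.00000000e+00] [ 1.72532676e+01  1.84389478e+01 -2.50027974e+01  2.54444375e-14
 -4.65582548e+01  8.32852746e+01]
0 180 [-180.            0.         -169.46145779] [ 2.23984113e-17 -1.20398958e-16 -1.00000000e+00] [ 1.72532676e+01  1.84389478e+01 -2.50027974e+01  2.54444375e-14
 -4.65582548e+01 -9.67147254e+01]
18 0 [180.         -18.          10.53854221] [ 0.30380453  0.05651825 -0.95105652] [ 18.68586923  11.6666605  -40.90378324   7.44513994 -19.75347042
  75.23492925]
18 180 [-180.           18.         -169.46145779] [ 0.30380453  0.05651825 -0.95105652] [  18.68586923   11.6666605   -40.90378324    7.44513994  -19.75347042
 -104.76507075]
```

The rail length, notch depth (-0.105 to -0.072) and notch width all agree with the given sizes. The notch centre is at about y = -14 mm. Next I'll touch the rail beside it with shut fingers, the hand leaning 12° forward so the lid has room to rise.

```bash
cat >> h.py <<'E'
c=None
def case(x,y,z):
    c=np.load("case.npz"); return [*(c["O"]+x*c["ex"]+y*c["ey"]),z]
ROT=[180,-12,10.54]
def show(env,t):
    s=env.read_state(); c=np.load("case.npz"); d=np.array(s["position"][:2])-c["O"]
    print(t,"t%.1f"%s["clock"],"case xy",np.round([d@c["ex"],d@c["ey"]],4),"z",round(s["position"][2],4),"F",np.round(s["force"],2)); return s
E
python3 - <<'E'
from workcell import env
from h import *
env.gripper_to(0.0)
env.goto(case(-.090,.045,.13),ROT); show(env,"above")
env.move_straight(case(-.090,.045,.08),rate=.1); show(env,"near")
print(env.move_straight(case(-.090,.045,.058),rate=.02,force_limit=2)); s=show(env,"touch")
E
```

```text
above t5.0 case xy [-0.0895  0.0455] z 0.1302 F [-0.36 -0.2  -0.3 ]
near t5.7 case xy [-0.0895  0.0453] z 0.0803 F [-0.25 -0.11  0.2 ]
True
touch t6.4 case xy [-0.09    0.0449] z 0.066 F [-0.96  0.72  4.83]
```

Contact came at the expected height: the tip's low edge is at 64 mm. Next I'll feel along the rail towards the notch.

Run:
```python
from workcell import env
from h import *
z=env.read_state()["position"][2]
for y in np.arange(.039,-.020,-.006):
    hit=env.move_straight(case(-.090,y,z),rate=.03,force_limit=8)
    s=show(env,str(hit)); fz=s["force"][2]
    if hit: break
    z+= .0003 if fz>5 else -.0003 if fz<1.5 and y>.028 else 0
    if y<.028 and fz<.8 : z=min(z,z)
```

```text
False t6.8 case xy [-0.0896  0.0388] z 0.0661 F [ 1.   -0.03  2.16]
False t7.1 case xy [-0.0898  0.0328] z 0.0661 F [0.09 0.31 2.52]
False t7.5 case xy [-0.0899  0.0267] z 0.0661 F [0.45 0.71 3.03]
False t7.8 case xy [-0.0899  0.0208] z 0.0661 F [0.6  1.08 3.  ]
False t8.2 case xy [-0.09    0.0147] z 0.066 F [0.04 0.03 2.86]
False t8.5 case xy [-0.0901  0.0087] z 0.066 F [0.06 1.07 3.18]
False t8.9 case xy [-0.0905  0.0026] z 0.0656 F [ 1.23 -0.49  0.92]
False t9.2 case xy [-0.0903 -0.0033] z 0.0658 F [ 1.09  0.21 -1.09]
False t9.6 case xy [-0.09   -0.0092] z 0.066 F [ 0.92 -0.2   0.16]
False t9.9 case xy [-0.09   -0.0152] z 0.066 F [-1.11 -0.35  0.53]
```

The tip lost support at y ≈ +4 mm, which agrees with the notch seen around -14 mm. Next I'll descend and press.

Run:
```python
from workcell import env
from h import *
y=-.014
env.move_straight(case(-.090,y,.066),rate=.03)
print(env.move_straight(case(-.090,y,.047),rate=.03,force_limit=2.5)); s=show(env,"floor")
z0=s["position"][2]
if z0<.054:
  for k in range(1,10):
    hit=env.move_straight(case(-.090,y,z0-.001*k),rate=.015,force_limit=9); show(env,str(hit))
    if hit or k==8: break
p=env.grab_frame("scene"); import cv2
cv2.imwrite("pics/s2.png",cv2.resize(p["image"][110:270,150:350],None,fx=3,fy=3))
```

```text
True
floor t10.8 case xy [-0.0906 -0.014 ] z 0.0462 F [-0.47  0.13  2.48]
False t11.1 case xy [-0.0905 -0.014 ] z 0.0449 F [-1.78  0.81  3.95]
False t11.3 case xy [-0.0905 -0.014 ] z 0.0439 F [-2.07  0.86  2.7 ]
False t11.6 case xy [-0.0905 -0.014 ] z 0.0429 F [-2.93 -0.14  2.44]
False t11.8 case xy [-0.0905 -0.014 ] z 0.042 F [-4.3  -0.13  3.62]
False t12.1 case xy [-0.0904 -0.0141] z 0.041 F [-4.05  0.36  4.5 ]
False t12.3 case xy [-0.0903 -0.0141] z 0.0401 F [-4.76 -0.28  4.91]
False t12.6 case xy [-0.0902 -0.0141] z 0.0391 F [-4.05  0.2   5.51]
False t12.8 case xy [-0.0902 -0.0141] z 0.0382 F [-5.51 -0.83  5.42]
```

View pics/s2.png

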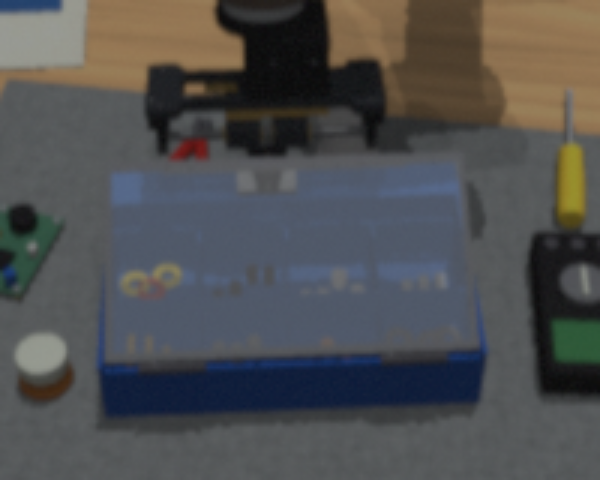

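The lid has popped up: its front edge stands raised at crop y≈165, in front of the fingers. The -x force fits the tilted paddle's normal. I'll withdraw up and to the front, along the tool's lean.

Run:
```python
from workcell import env
from h import *
import cv2
env.move_straight(case(-.105,-.014,.075),rate=.05); show(env,"out")
env.move_straight(case(-.145,-.014,.20),rate=.1)
print(env.inverse_kinematics(case(-.16,-.014,.25),ROT) is not None)
env.set_joints([60,*env.read_state()["joint_positions"][1:]])
env.dwell(.5); show(env,"clear")
for n in("scene","top"):
    p=env.grab_frame(n); cv2.imwrite(f"pics/{n}3.png",p["image"])
    for t in("lid","reel","cutters","driver","meter","board","flux"):
        print(n,t,[(np.round(d["xyz"],3).tolist(),round(d["score"],2)) for d in env.search_frame(p,t)[:2]])
```

```text
out t13.8 case xy [-0.1051 -0.014 ] z 0.0748 F [ 0.05  0.65 -0.52]
True
clear t17.1 case xy [-0.1841  0.3172] z 0.1993 F [ 0.12 -0.65 -0.84]
scene lid [([0.624, 0.016, 0.093], 0.58)]
scene reel [([0.413, 0.034, 0.047], 0.86)]
scene cutters [([0.423, -0.107, 0.012], 0.47)]
scene driver [([0.438, 0.236, 0.023], 0.72), ([0.645, 0.01, 0.084], 0.46)]
scene meter [([0.598, 0.243, 0.034], 0.96)]
scene board [([0.573, -0.233, 0.004], 0.83)]
scene flux [([0.702, -0.167, 0.034], 0.56)]
top lid [([0.612, 0.008, 0.098], 0.59)]
top reel [([0.586, 0.003, 0.08], 0.19)]
top cutters [([0.445, -0.105, 0.013], 0.9)]
top driver [([0.421, 0.233, 0.017], 0.7)]
top meter [([0.578, 0.243, 0.032], 0.82)]
top board [([0.574, -0.231, 0.006], 0.81)]
top flux [([0.691, -0.167, 0.031], 0.7)]
```

View pics/scene3.png

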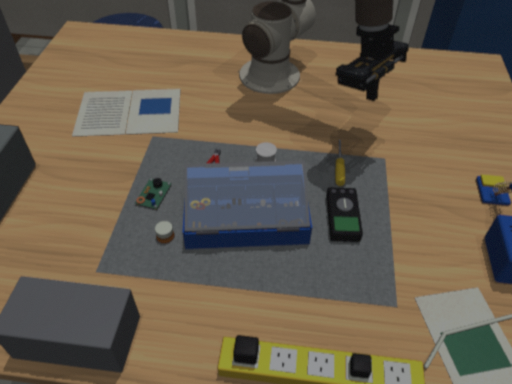

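View pics/top3.png

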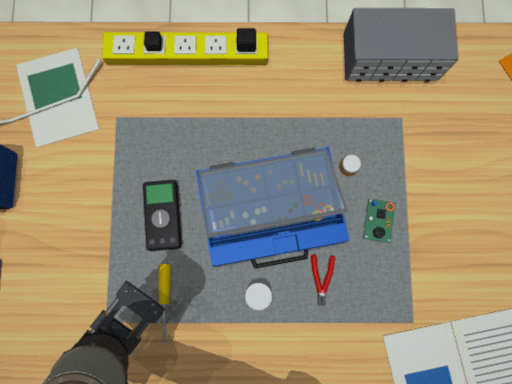

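The lid stands open, lifted in both views. The bystanders haven't moved, and the hand is well clear at z ≈ 0.2 m.

```bash
python3 -c "
from workcell import env
print(env.close_job())"
```

```text
the job is handed in; nothing more can be done
None
```

The case is open and the job is handed in: I felt out the notch along the rail and pressed it gently until the lid sprang up, then took the hand clear, and the other things on the bench stayed where they were.

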